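# Show which canister is not sealed, then press its lid home

## Task

One of the three blue-and-white canisters was not sealed after refilling: its lid stands proud of the rim. First show me which one: point down at it, holding your fingertips two to five centimetres above the middle of its lid without touching it, and keep them there for a good three seconds; then press that lid down with your fingertips until it is fully shut, and draw back. Do not grip or lift anything, press gently, leave the canister standing where it is, and touch neither the other two canisters nor the things around them.

Things in the scene. Friction and masses are not known exactly. Their poses are not given: they have to be found in the camera images.
- canister_a: white ceramic storage canister with blue leaf pattern, one of three that look alike; round, 112 mm in diameter, 145 mm tall with its lid shut, about 0.9 kg, stands loose on the worktop; origin at the centre of its underside, z up along its axis
- canister_a_lid_top (a point): centre of the flat top face of that canister's lid (lid 110 mm in diameter); rides with the lid, 145 mm above the worktop when the lid is fully shut
- canister_a_lid (a joint): height of that canister's push-fit lid above its fully shut position, in m: 0 = shut, rim flush on the canister; an unshut lid stands 16 to 26 mm proud and shows its plug with orange sealing rings; it moves straight up and down, stays where it is left, and goes down under a push of about 5 N or less until it stops on the rim
- canister_b: white ceramic storage canister with blue leaf pattern, one of three that look alike; round, 112 mm in diameter, 145 mm tall with its lid shut, about 0.9 kg, stands loose on the worktop; origin at the centre of its underside, z up along its axis
- canister_b_lid_top (a point): centre of the flat top face of that canister's lid (lid 110 mm in diameter); rides with the lid, 145 mm above the worktop when the lid is fully shut
- canister_b_lid (a joint): height of that canister's push-fit lid above its fully shut position, in m: 0 = shut, rim flush on the canister; an unshut lid stands 16 to 26 mm proud and shows its plug with orange sealing rings; it moves straight up and down, stays where it is left, and goes down under a push of about 5 N or less until it stops on the rim
- canister_c: white ceramic storage canister with blue leaf pattern, one of three that look alike; round, 112 mm in diameter, 145 mm tall with its lid shut, about 0.9 kg, stands loose on the worktop; origin at the centre of its underside, z up along its axis
- canister_c_lid_top (a point): centre of the flat top face of that canister's lid (lid 110 mm in diameter); rides with the lid, 145 mm above the worktop when the lid is fully shut
- canister_c_lid (a joint): height of that canister's push-fit lid above its fully shut position, in m: 0 = shut, rim flush on the canister; an unshut lid stands 16 to 26 mm proud and shows its plug with orange sealing rings; it moves straight up and down, stays where it is left, and goes down under a push of about 5 N or less until it stops on the rim
- mug_1: white mug with dark dots, 82 x 114 x 91 mm tall, loose bystander; origin at the centre of its underside
- tea_box: black cardboard tea box, 68 x 131 x 107 mm tall, loose bystander; origin at the centre of its underside
- spice_jar: small glass spice jar with yellow cap, 42 mm in diameter, 96 mm tall, loose bystander; origin at the centre of its underside
- teaspoon: steel teaspoon lying on the worktop, 130 x 26 x 11 mm, loose bystander; origin at the centre of its underside
Mind the look-alikes: they are no part of the job. What is shaped like the canister_a but purple is not meant.

How it is judged:
On the way, in this order (a step that is already met when the one before it is completed fails the run):
1. the fingertips are held above the middle of the unsealed lid (grasp point within 22 mm of its axis, 30 to 80 mm above it), for 2 s, without contact and with the lid still proud (horizontal distance between the grasp point and canister_b_lid_top below 0.022 m and z of the grasp point in the frame of canister_b_lid_top between 0.03 and 0.08 m and contact force between each of the arm, the fingers and canister_b below 0.1 N and value of joint canister_b_lid above 0.012 m), for 2 s.
2. the lid is pressed fully shut by the fingers (value of joint canister_b_lid below 0.002 m and contact force between the fingers and canister_b above 0.5 N), for 0.1 s.
At the end, for the whole second after the job is handed in: All three lids are fully shut (within 2 mm), the canisters stand upright within 20 mm of where they stood, the other things lie within 10 mm of where they were, and the fingertips have been drawn back (grasp point over 60 mm from the lid) (value of joint each of canister_a_lid, canister_b_lid, canister_c_lid below 0.002 m and distance between the grasp point and canister_b_lid_top above 0.06 m and distance of each of canister_a, canister_b, canister_c from where it was at the start of the episode below 0.02 m and angle between each of canister_a, canister_b, canister_c's own z axis and vertical below 0.05 rad and linear speed of canister_b below 0.01 m/s and distance of each of mug_1, tea_box, spice_jar, teaspoon from where it was at the start of the episode below 0.01 m); the robot touches nothing.
It fails at once if the unsealed lid or its canister is lifted (value of joint canister_b_lid above 0.036 m or height (world z) of canister_b above 0.01 m).
It fails at once if the canister is tipped or shoved more than 20 mm (angle between canister_b's own z axis and vertical above 0.15 rad or distance of canister_b from where it was at the start of the episode above 0.02 m).
It fails at once if the lid is pressed harder than 60 N (contact force between the fingers and canister_b above 60 N).
It fails at once if another canister or a bystander is touched (contact force between any of the fingers, the arm and canister_a above 0.3 N or contact force between any of the fingers, the arm and canister_c above 0.3 N or contact force between any of the fingers, the arm and mug_1 above 0.3 N or contact force between any of the fingers, the arm and tea_box above 0.3 N or contact force between any of the fingers, the arm and spice_jar above 0.3 N or contact force between any of the fingers, the arm and teaspoon above 0.3 N).
It fails at once if a bystander is moved more than 10 mm (distance of any of mug_1, tea_box, spice_jar, teaspoon from where it was at the start of the episode above 0.01 m).
It also fails if it takes over 40 s, if anything falls off the work surface, if the arm or the gripper's body presses on something with over 40 N, if the wrist force passes 120 N, or if a joint passes its speed limit or range.

## Robot

A 7-joint arm with a two-finger parallel gripper is mounted at the origin on a cart in front of the work surface, level with it; the furniture and walls round the work are solid. World frame = base frame: x ahead of the robot, y to its left, z up, the work surface at z = 0. Lengths are in m, angles in rad, forces in N, time in s.
With the tool pointing down it reaches from about 0.425 to 0.925 m from the base axis. Payload 6.8 kg.
Tool frame: the origin (TCP) lies on the centre line of the jaws, within the pads' length; the fingertips stand 11 mm ahead of it and the grasp point (between the pads) lies 8 mm behind it; z points along the fingers, y is the direction in which the jaws open and shut (so a half turn about z gives the same grasp; the last joint's range is limited). The gripper opens to 85 mm and grips with 20 to 120 N. Pads are 22 mm wide; open, the fingers measure 114 mm over their backs; the gripper's body (76 mm by 85 mm) begins 54 mm behind the grasp point. The pads swing forward as they close: fully open they stand 13 mm farther back than shut.
Start: joints at [-1.241, 0.477, 0.022, 1.555, -0.011, 1.109, -0.083], TCP at [0.286, 0.611, 0.242] pointing down, gripper open.
Joint ranges: [-2.96, 2.96], [-0.34, 2.1], [-1.41, 1.46], [0.24, 2.44], [-1.37, 4.51], [0.17, 1.92], [-2.96, 2.96]. Speed limits (rad/s): [2.39, 2.39, 3.14, 3.14, 3.14, 3.14, 3.14].

## Interface

Orientations are given as a rotation vector (axis times angle).
In Python, from bench import r gives the robot as it stands.
- The arm moves only by the tool send_rows, never from a script. Its argument "deltas" is a list of rows, each a list of 7 numbers: the opening, from 0 (shut) to 1 (fully open), then the shift along the tool's x, y, z as a fraction of full scale, then the turn, a rotation vector about the tool's x, y, z as a fraction of full scale. In form: [[hand, x, y, z, ax, ay, az], ...]. A call has 1 to 20 rows; each row is the pose to reach, as a shift and turn from the pose commanded when the call began, along the tool's axes at that moment, turning the shorter way round; what a row does not reach only later rows make up. Full scale, the value 1, is 150 mm for a shift and 180 degrees for a turn. A row lasts 1/12 s, in which the tool goes at most 41.7 mm and 7.16 degrees, less where a joint would pass 70% of its speed; a pose out of reach is approached as far as the arm can. A call with a number of a shift or a turn outside -1 to 1 is refused whole. A call with a gripper value outside its range is refused whole. The fingers move at their own pace and stop on an object; "squeeze" is the grip in N (left out, the last holds). Time passes only in rows, so rows that repeat a pose let the fingers close. It gives the time, the measured TCP pose, the force and the opening at its end, in the units of the state.
- r.get_obs(): the state, without advancing time (a new reading comes with each control period).
- r.grab_frame(name): name is "scene" or "top"; returns a dict with "pixels" (400x640x3 uint8, red, green, blue), "camera_matrix" (3x3 intrinsics, pixels), "rvec" (rotation vector, rad) and "tvec" (3), from world to camera coordinates, as OpenCV has them. Camera axes: x right, y down, z forward; pixel columns grow to the right and rows downward; lengths in m; the calibration is good to about 2 mm. A picture is of the moment at which its call begins. There is no depth.
- r.hand_in(): hands the job in, once; it reports no verdict.
The state is a dict: "clock": time; "joints": joint angles; "qvel": joint speeds; "tau": joint torques, N m; "tcp_pos": TCP position; "orientation": TCP orientation; "contact_force": force on the tool from outside, world axes, zero at the start; "moment": the same for the moment, N m; "grip_width": finger opening in m.
Only numpy, scipy, OpenCV 4.12 (cv2) and the standard library are available. Lean on these libraries where they do the work, as an engineer would, in place of code of your own. Each camera call takes 0.05 s, during which the arm holds its last target. There are 200 camera calls.

## Working session

There is one attempt and no reset: what is moved stays moved. The work goes in short steps, Python scripts to look and compute and a tool call to move; the robot and the scene stay as the last step left them, time stands still between calls to the robot, and variables do not carry over. Pictures are saved under pics/ and viewed, about 8 in all and at most 12, crops included, and the job is handed in when it is done.

Besides the shell and the picture viewer there is one more tool, called after "Request:" as name(argument=value, ...) on one line, values as JSON. send_rows: Moves the arm, as the interface text tells. Shift numbers are shares of 150 mm and turn numbers shares of 180 degrees, none past 1 either way. Its arguments: {"type":"object","properties":{"deltas":{"type":"array","items":{"type":"array","items":{"type":"number"}}},"squeeze":{"type":"number"}},"required":["deltas"]}

```bash
mkdir -p pics
python3 - <<'E'
from bench import r
import cv2,numpy as np
o=r.get_obs();print(o['clock'],o['tcp_pos'],o['orientation'],o['contact_force'],o['grip_width'])
for n in('scene','top'):
    f=r.grab_frame(n);cv2.imwrite(f'pics/{n}0.png',f['pixels'][:,:,::-1])
    R=cv2.Rodrigues(np.array(f['rvec'],float))[0];print(n,np.array(f['camera_matrix']).round(1).tolist(),(-R.T@np.array(f['tvec']).ravel()).round(3),R.round(3).tolist())
E
```

```text
0.0 [0.28593334 0.61081997 0.24131184] [-6.82124774e-01 -3.06637143e+00  2.83118943e-03] [-0.30410375  0.38332823  0.54054893] 0.0852999484221836
scene [[387.7, 0.0, 322.5], [0.0, 387.7, 196.1], [0.0, 0.0, 1.0]] [ 0.333 -0.554  0.907] [[0.886, -0.464, -0.009], [-0.416, -0.785, -0.46], [0.206, 0.411, -0.888]]
top [[454.6, 0.0, 324.5], [0.0, 454.6, 205.5], [0.0, 0.0, 1.0]] [-0.111 -0.318  0.925] [[0.25, -0.968, 0.017], [-0.748, -0.205, -0.631], [0.615, 0.145, -0.775]]
```

View pics/scene0.png

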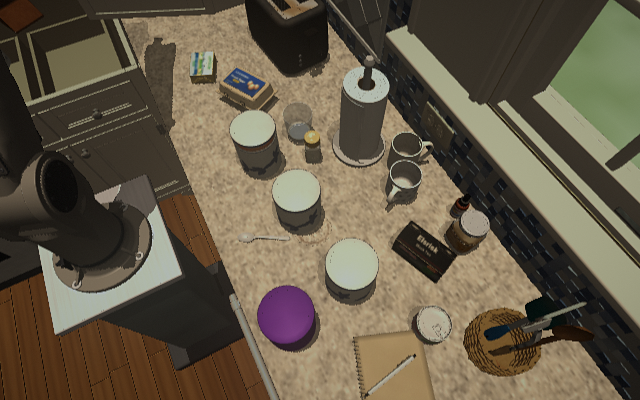

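View pics/top0.png

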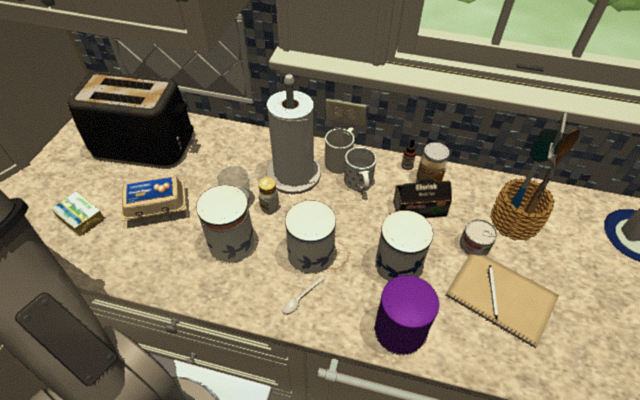

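Candidates (scene / top pixels): left canister (254,128)/(224,208), middle (297,190)/(311,222), right (351,262)/(405,233). The purple one at (287,315)/(408,303) is excluded. The left one seems to show an orange ring in the top view, so I'll crop and measure the lids.

```bash
cat > h.py <<'E'
import cv2,numpy as np
def ray(f,uv):
    K=np.array(f['camera_matrix'],float);R=cv2.Rodrigues(np.array(f['rvec'],float))[0]
    return -R.T@np.array(f['tvec'],float).ravel(), R.T@np.linalg.inv(K)@np.array([*uv,1.])
def plane(f,uv,z):
    c,d=ray(f,uv);return c+d*(z-c[2])/d[2]
def tri(f1,u1,f2,u2):
    (c1,d1),(c2,d2)=ray(f1,u1),ray(f2,u2)
    s=np.linalg.lstsq(np.c_[d1,-d2],c2-c1,rcond=None)[0]
    p,q=c1+s[0]*d1,c2+s[1]*d2
    return (p+q)/2,np.linalg.norm(p-q)
E
python3 - <<'E'
from bench import r
from h import *
seeds={'scene':[(254,128),(297,188),(351,262)],'top':[(224,208),(311,222),(405,233)]}
F={};C={}
for n in seeds:
    f=F[n]=r.grab_frame(n);im=np.ascontiguousarray(f['pixels'][:,:,::-1]);hsv=cv2.cvtColor(im,cv2.COLOR_BGR2HSV)
    C[n]=[]
    for s in seeds[n]:
        v=np.median(im[s[1]-5:s[1]+6,s[0]-5:s[0]+6].reshape(-1,3),0)
        m=(np.abs(im.astype(int)-v).max(2)<32).astype(np.uint8)
        m=cv2.morphologyEx(m,cv2.MORPH_OPEN,np.ones((5,5)))
        k,l=cv2.connectedComponents(m);c=max(cv2.findContours((l==l[s[1],s[0]]).astype(np.uint8),0,1)[0],key=cv2.contourArea)
        e=cv2.fitEllipse(cv2.convexHull(c));C[n].append((e,cv2.convexHull(c)[:,0]));print(n,s,v,np.round(e[0],1),np.round(e[1],1),round(e[2]))
        cv2.ellipse(im,e,(0,0,255),1) if n=='scene' else 0
    if n=='top': t=cv2.resize(im[170:290,185:445],None,fx=3,fy=3,interpolation=2)
    else: s_=cv2.resize(im[95:310,220:390],None,fx=2.6,fy=2.6,interpolation=2)
cv2.imwrite('pics/ctop.png',t);cv2.imwrite('pics/cscene.png',s_)
for i in range(3):
    p,g=tri(F['scene'],C['scene'][i][0][0],F['top'],C['top'][i][0][0]);print(i,p.round(4),'gap',round(g,4))
    for n in seeds:
        for z in(.145,p[2]):
            q=np.array([plane(F[n],u,z)[:2] for u in C[n][i][1]]);c,rad=cv2.minEnclosingCircle(q.astype(np.float32));print('  ',n,round(z,3),np.round(c,4),'diam',round(2*rad,4))
E
```

```text
scene (254, 128) [161. 188. 180.] [251.9 127.8] [35.1 44.3] 79
scene (297, 188) [163. 189. 182.] [295.6 189.9] [41.4 47.6] 82
scene (351, 262) [167. 190. 182.] [351.7 263.5] [50.  52.4] 102
top (224, 208) [213. 236. 229.] [221.3 204.2] [36.9 50.1] 78
top (311, 222) [211. 236. 229.] [310.  220.1] [39.  48.7] 89
top (405, 233) [212. 236. 229.] [407.  230.9] [39.3 50.5] 105
0 [0.4451 0.0434 0.1513] gap 0.004
   scene 0.145 [0.4459 0.0474] diam 0.1086
   scene 0.151 [0.4449 0.0424] diam 0.1077
   top 0.145 [0.4533 0.0488] diam 0.1091
   top 0.151 [0.4487 0.0459] diam 0.1082
1 [ 0.4673 -0.1514  0.1337] gap 0.0035
   scene 0.145 [ 0.4651 -0.1573] diam 0.1072
   scene 0.134 [ 0.467  -0.1514] diam 0.1088
   top 0.145 [ 0.4623 -0.1518] diam 0.1066
   top 0.134 [ 0.4706 -0.1494] diam 0.1082
2 [ 0.4946 -0.3609  0.1332] gap 0.0033
   scene 0.145 [ 0.492  -0.3642] diam 0.1077
   scene 0.133 [ 0.4944 -0.3613] diam 0.1094
   top 0.145 [ 0.4885 -0.3586] diam 0.1068
   top 0.133 [ 0.4976 -0.3592] diam 0.1085
```

View pics/ctop.png

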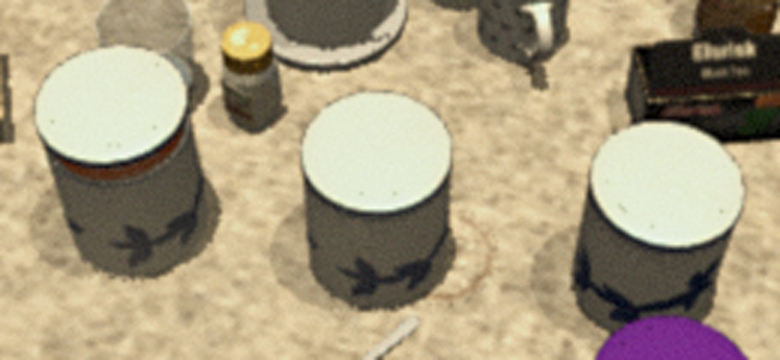

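View pics/cscene.png

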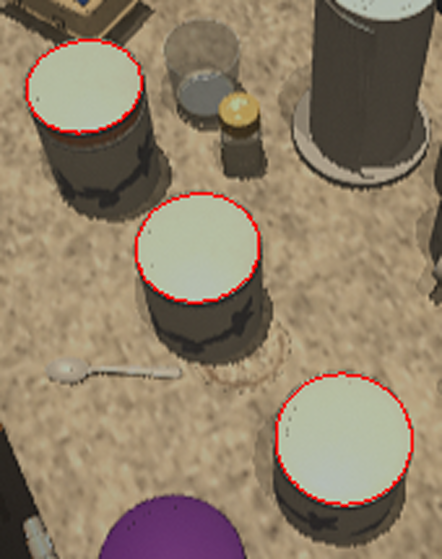

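Only the left canister, scene (252,128) and top (221,204), shows orange rings. The two shut lids triangulate to z ≈ 0.1335 instead of 0.145, an 11 mm bias. With that taken out, the left lid is at about z = 0.163, so ~18 mm proud. Before moving I'll check what lies along the path.

Run:
```python
from bench import r
from h import *
from scipy.spatial.transform import Rotation as T
s=r.grab_frame('scene');t=r.grab_frame('top')
c=np.mean([plane(s,(251.9,127.8),.163),plane(t,(221.3,204.2),.163)],0);print('lid',c.round(4),[plane(s,(251.9,127.8),.163).round(4),plane(t,(221.3,204.2),.163).round(4)])
print('toaster base front corner',plane(s,(292,72),0).round(3),plane(t,(92,157),0).round(3),plane(t,(182,165),0).round(3),'toaster tri',[tri(s,(289,44),t,(188,100))[0].round(3)])
print('towel top',tri(s,(368,61),t,(289,79))[0].round(3))
o=r.get_obs();R=T.from_rotvec(o['orientation'])
p=o['tcp_pos']
for g in ([.44,.22,.26],[c[0],c[1],.209]):
    print(g,(R.inv().apply(np.array(g)-p)/.15).round(3));p=np.array(g)
```

```text
lid [0.4404 0.0359 0.163 ] [array([0.4425, 0.0319, 0.163 ]), array([0.4383, 0.0399, 0.163 ])]
toaster base front corner [0.664 0.303 0.   ] [0.621 0.536 0.   ] [0.659 0.278 0.   ] toaster tri [array([0.61 , 0.162, 0.266])]
towel top [ 0.707 -0.037  0.312]
[0.44, 0.22, 0.26] [-2.035 -1.927 -0.119]
[np.float64(0.4404073503363816), np.float64(0.035859415245995646), 0.209] [-0.523 -1.11   0.341]
```

Request:
send_rows(deltas=[[0,-0.17,-0.16,-0.03],[0,-0.34,-0.32,-0.06],[0,-0.51,-0.48,-0.09],[0,-0.68,-0.64,-0.12],[0,-0.84,-0.8,-0.12],[0,-1,-0.96,-0.12]])

```text
$.deltas[0]: bad value
```

Request:
send_rows(deltas=[[0,-0.17,-0.16,-0.03,0,0,0],[0,-0.34,-0.32,-0.06,0,0,0],[0,-0.51,-0.48,-0.09,0,0,0],[0,-0.68,-0.64,-0.12,0,0,0],[0,-0.84,-0.8,-0.12,0,0,0],[0,-1,-0.96,-0.12,0,0,0],[0,-1,-0.96,-0.12,0,0,0]])

```text
clock: 0.88
tcp_pos: [0.3649, 0.4101, 0.2605]
orientation: [0.696, 3.061, -0.005]
contact_force: [0.6, -0.9, -0.5]
grip_width: 0.0006
```

Request:
send_rows(deltas=[[0,-0.17,-0.16,0,0,0,0],[0,-0.34,-0.32,0,0,0,0],[0,-0.51,-0.48,0,0,0,0],[0,-0.68,-0.64,0,0,0,0],[0,-0.84,-0.8,0,0,0,0],[0,-1,-0.96,0,0,0,0],[0,-1,-0.96,0,0,0,0]])

```text
clock: 1.47
tcp_pos: [0.4382, 0.2163, 0.2605]
orientation: [0.697, 3.062, -0.003]
contact_force: [-0.9, 0.2, 0.3]
grip_width: 0.0
```

Request:
send_rows(deltas=[[0,-0.08,-0.16,0,0,0,0],[0,-0.16,-0.33,0,0,0,0],[0,-0.24,-0.5,0,0,0,0],[0,-0.32,-0.66,0,0,0,0],[0,-0.4,-0.83,0,0,0,0],[0,-0.47,-0.99,0,0,0,0],[0,-0.47,-0.99,0.1,0,0,0],[0,-0.47,-0.99,0.1,0,0,0]])

```text
clock: 2.13
tcp_pos: [0.4356, 0.0576, 0.244]
orientation: [-0.687, -3.064, 0.002]
contact_force: [0.2, 0.6, -1.0]
grip_width: -0.0002
```

Run:
```python
from bench import r
from h import *
from scipy.spatial.transform import Rotation as T
o=r.get_obs();R=T.from_rotvec(o['orientation']);p=np.array(o['tcp_pos'])
print(p.round(4),(R.inv().apply(np.array([.4404,.0359,.209])-p)/.15).round(3),o['contact_force'])
ims=[]
for n,(x,y) in(('scene',(190,70)),('top',(160,120))):
    f=r.grab_frame(n);im=np.ascontiguousarray(f['pixels'][:,:,::-1])
    tip=p+R.apply([0,0,.011]);u=cv2.projectPoints(np.array([tip,[.4404,.0359,.163]]),np.array(f['rvec'],float),np.array(f['tvec'],float),np.array(f['camera_matrix'],float),None)[0][:,0]
    print(n,u.round(1));[cv2.circle(im,tuple(int(a) for a in q),2,c,-1) for q,c in zip(u,[(0,0,255),(0,255,0)])]
    ims.append(cv2.resize(im[y:y+150,x:x+130],None,fx=3,fy=3))
cv2.imwrite('pics/near.png',np.hstack(ims))
```

```text
[0.4356 0.0576 0.244 ] [-0.091 -0.117  0.233] [ 0.18586128  0.56883927 -0.96110398]
scene [[239.3 101.6]
 [250.4 126.9]]
top [[207.2 181.7]
 [223.4 203.9]]
```

View pics/near.png

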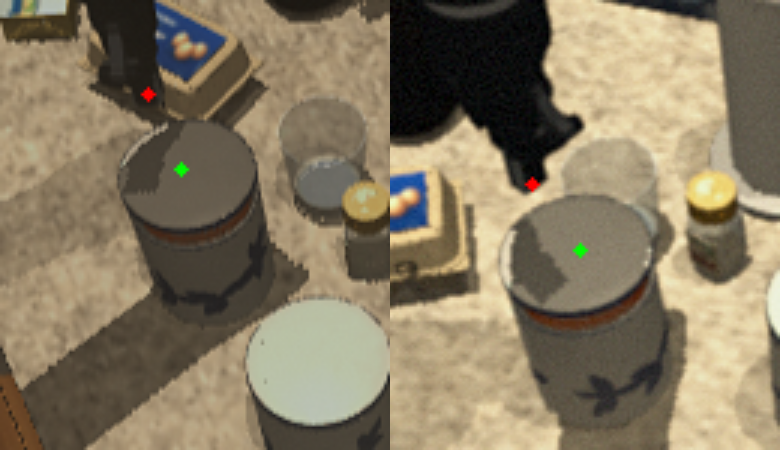

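The closed fingertips show at (155,105) in the left crop and (530,190) in the right, next to the projected tip. The green predicted lid centre lies within ~5 mm of the visible lid's middle in both. Next I move to the hover and hold.

Request:
send_rows(deltas=[[0,-0.05,-0.06,0,0,0,0],[0,-0.09,-0.12,0.06,0,0,0],[0,-0.09,-0.12,0.14,0,0,0],[0,-0.09,-0.12,0.23,0,0,0],[0,-0.09,-0.12,0.23,0,0,0],[0,-0.09,-0.12,0.23,0,0,0]])

```text
clock: 2.73
tcp_pos: [0.4413, 0.0379, 0.211]
orientation: [-0.679, -3.066, 0.001]
contact_force: [-0.5, 0.2, -0.1]
grip_width: 0.0004
```

Run:
```python
from bench import r
from h import *
from scipy.spatial.transform import Rotation as T
o=r.get_obs();R=T.from_rotvec(o['orientation']);p=np.array(o['tcp_pos'])
print(p.round(4),o['contact_force'])
ims=[]
for n,(x,y) in(('scene',(190,70)),('top',(160,120))):
    f=r.grab_frame(n);im=np.ascontiguousarray(f['pixels'][:,:,::-1])
    u=cv2.projectPoints(np.array([p+R.apply([0,0,.011]),[p[0],p[1],.163]]),np.array(f['rvec'],float),np.array(f['tvec'],float),np.array(f['camera_matrix'],float),None)[0][:,0]
    print(n,u.round(1));[cv2.circle(im,tuple(int(a) for a in q),1,c,-1) for q,c in zip(u,[(0,0,255),(0,255,0)])]
    ims.append(cv2.resize(im[y:y+150,x:x+130],None,fx=3,fy=3))
cv2.imwrite('pics/hover.png',np.hstack(ims))
```

```text
[0.4413 0.0379 0.211 ] [-0.47244914  0.15868473 -0.14429272]
scene [[247.7 116.3]
 [250.4 126.2]]
top [[219.9 192.2]
 [222.7 203.4]]
```

View pics/hover.png

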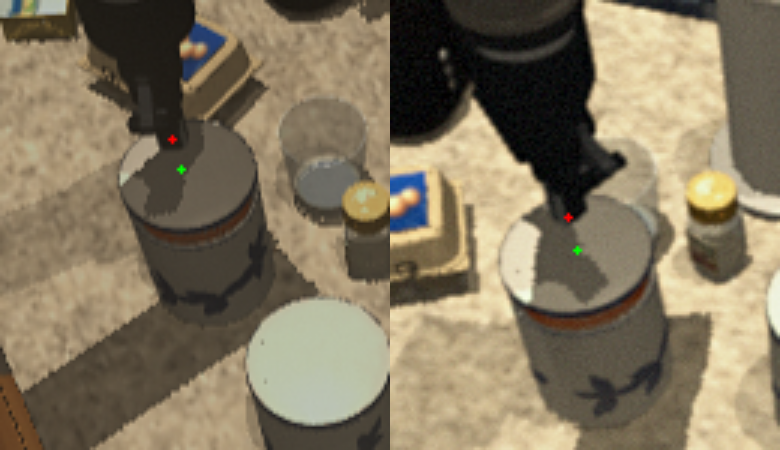

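The fingertip projection (red) matches the visible tips, about 37 mm above the lid. The green foot point at crop (181,169) / (577,250) is within ~4 mm of the lid centre. I'll hold for three seconds here.

Request:
send_rows(deltas=[[0,0,0,0,0,0,0],[0,0,0,0,0,0,0],[0,0,0,0,0,0,0],[0,0,0,0,0,0,0],[0,0,0,0,0,0,0],[0,0,0,0,0,0,0],[0,0,0,0,0,0,0],[0,0,0,0,0,0,0],[0,0,0,0,0,0,0],[0,0,0,0,0,0,0],[0,0,0,0,0,0,0],[0,0,0,0,0,0,0],[0,0,0,0,0,0,0],[0,0,0,0,0,0,0],[0,0,0,0,0,0,0],[0,0,0,0,0,0,0],[0,0,0,0,0,0,0],[0,0,0,0,0,0,0],[0,0,0,0,0,0,0],[0,0,0,0,0,0,0]])

```text
clock: 4.5
tcp_pos: [0.4413, 0.0369, 0.2108]
orientation: [0.682, 3.067, 0.0]
contact_force: [-0.0, -0.2, -0.2]
grip_width: 0.0
```

Request:
send_rows(deltas=[[0,0,0,0,0,0,0],[0,0,0,0,0,0,0],[0,0,0,0,0,0,0],[0,0,0,0,0,0,0],[0,0,0,0,0,0,0],[0,0,0,0,0,0,0],[0,0,0,0,0,0,0],[0,0,0,0,0,0,0],[0,0,0,0,0,0,0],[0,0,0,0,0,0,0],[0,0,0,0,0,0,0],[0,0,0,0,0,0,0],[0,0,0,0,0,0,0],[0,0,0,0,0,0,0],[0,0,0,0,0,0,0],[0,0,0,0,0,0,0],[0,0,0,0,0,0,0],[0,0,0,0,0,0,0],[0,0,0,0,0,0,0],[0,0,0,0,0,0,0]])

```text
clock: 6.17
tcp_pos: [0.4413, 0.0369, 0.2108]
orientation: [0.682, 3.067, -0.0]
contact_force: [-0.3, 0.5, 0.7]
grip_width: -0.0001
```

Request:
send_rows(deltas=[[0,0,0,0.04,0,0,0],[0,0,0,0.08,0,0,0],[0,0,0,0.12,0,0,0],[0,0,0,0.15,0,0,0],[0,0,0,0.165,0,0,0],[0,0,0,0.18,0,0,0],[0,0,0,0.195,0,0,0],[0,0,0,0.21,0,0,0],[0,0,0,0.225,0,0,0],[0,0,0,0.24,0,0,0],[0,0,0,0.25,0,0,0],[0,0,0,0.26,0,0,0],[0,0,0,0.27,0,0,0],[0,0,0,0.28,0,0,0]])

```text
clock: 7.33
tcp_pos: [0.4413, 0.0369, 0.1687]
orientation: [0.682, 3.067, 0.0]
contact_force: [0.1, -0.3, 1.4]
grip_width: 0.0003
```

Request:
send_rows(deltas=[[0,0,0,0.008,0,0,0],[0,0,0,0.016,0,0,0],[0,0,0,0.024,0,0,0],[0,0,0,0.032,0,0,0],[0,0,0,0.04,0,0,0],[0,0,0,0.046,0,0,0]])

```text
clock: 7.83
tcp_pos: [0.4413, 0.0369, 0.1618]
orientation: [0.682, 3.067, 0.0]
contact_force: [-0.2, -0.3, -0.1]
grip_width: 0.0001
```

Request:
send_rows(deltas=[[0,0,0,0.006,0,0,0],[0,0,0,0.012,0,0,0],[0,0,0,0.018,0,0,0],[0,0,0,0.024,0,0,0]])

```text
clock: 8.17
tcp_pos: [0.4413, 0.0369, 0.1582]
orientation: [0.682, 3.067, 0.0]
contact_force: [0.8, -0.6, 1.3]
grip_width: -0.0003
```

Request:
send_rows(deltas=[[0,0,0,0.005,0,0,0],[0,0,0,0.01,0,0,0],[0,0,0,0.014,0,0,0]])

```text
clock: 8.42
tcp_pos: [0.4413, 0.0369, 0.1561]
orientation: [0.682, 3.067, 0.0]
contact_force: [0.5, 0.6, 0.8]
grip_width: 0.0001
```

Run:
```python
from bench import r
from h import *
print(r.get_obs()['contact_force'])
ims=[]
for n,(x,y) in(('scene',(190,70)),('top',(160,120))):
    im=r.grab_frame(n)['pixels'][:,:,::-1]
    ims.append(cv2.resize(im[y:y+150,x:x+130],None,fx=3,fy=3,interpolation=2))
cv2.imwrite('pics/press.png',np.hstack(ims))
```

```text
[0.49892146 0.62762779 0.84661982]
```

View pics/press.png

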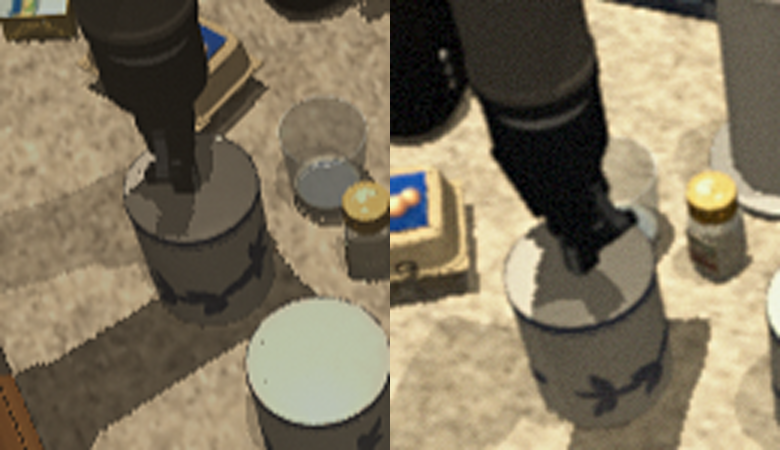

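The orange rings are gone and the tips rest near the lid's middle, at crop (180,185) and (580,265). The force hasn't risen yet, so I'll go on in half-millimetre steps until it shows the stop.

Request:
send_rows(deltas=[[0,0,0,0.003,0,0,0],[0,0,0,0.006,0,0,0],[0,0,0,0.006,0,0,0]])

```text
clock: 8.77
tcp_pos: [0.4414, 0.037, 0.1558]
orientation: [-0.682, -3.067, -0.001]
contact_force: [-1.7, -0.4, 7.5]
grip_width: -0.0
```

Request:
send_rows(deltas=[[0,0,0,0.003,0,0,0],[0,0,0,0.003,0,0,0]])

```text
clock: 8.93
tcp_pos: [0.4414, 0.037, 0.1557]
orientation: [-0.682, -3.066, -0.001]
contact_force: [-3.7, -0.9, 11.6]
grip_width: -0.0004
```

The force climbs to 11.6 N with the TCP stalled at 0.1557, putting the tips at 0.1447 against the expected 0.145. The lid is on its stop, so I'll draw back.

Request:
send_rows(deltas=[[0,0,0,0,0,0,0],[0,0,0,-0.02,0,0,0],[0,0,0,-0.06,0,0,0],[0,0,0,-0.15,0,0,0],[0,0,0,-0.3,0,0,0],[0,0,0,-0.45,0,0,0],[0,0,0,-0.6,0,0,0],[0,0,0,-0.75,0,0,0],[0,0.1,0.2,-0.75,0,0,0],[0,0.2,0.4,-0.75,0,0,0],[0,0.3,0.6,-0.75,0,0,0],[0,0.4,0.8,-0.75,0,0,0],[0,0.45,0.95,-0.75,0,0,0],[0,0.45,0.95,-0.75,0,0,0],[0,0.45,0.95,-0.75,0,0,0]])

```text
clock: 10.18
tcp_pos: [0.4403, 0.1956, 0.2673]
orientation: [-0.678, -3.067, 0.001]
contact_force: [0.4, -0.3, -0.0]
grip_width: -0.0001
```

Run:
```python
from bench import r
from h import *
ims=[]
for n,(x,y) in(('scene',(190,70)),('top',(160,120))):
    im=r.grab_frame(n)['pixels'][:,:,::-1]
    ims.append(cv2.resize(im[y:y+150,x:x+130],None,fx=3,fy=3,interpolation=2))
cv2.imwrite('pics/end.png',np.hstack(ims))
```

```text
(no output)
```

View pics/end.png

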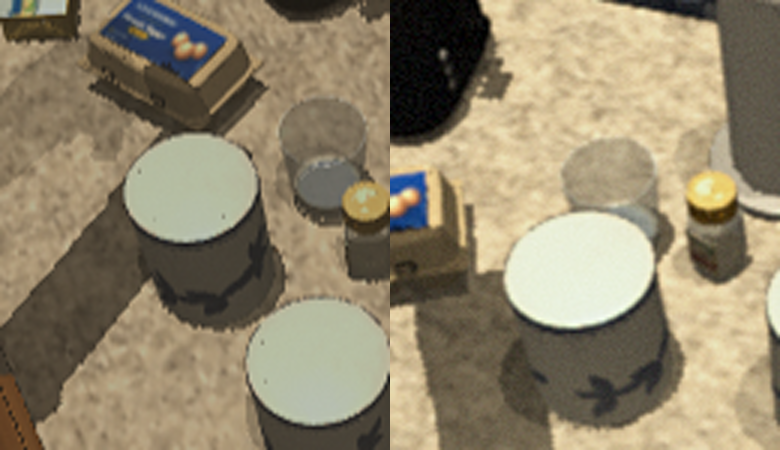

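The lid, at crop (191,188) and (580,270), sits flush with no orange showing. The canister and its neighbours haven't moved, so I'm handing in.

```bash
python3 -c "
from bench import r
print(r.hand_in())"
```

```text
the job is handed in; nothing more can be done
None
```

The unsealed canister was the left one in the top view, the only one showing its orange rings, with its lid about 18 mm proud. I held the shut fingertips about 37 mm above the middle of its lid for over 3 s. Then I pressed the lid down until the force rose to about 11.6 N, drew back up and to the side, and handed the job in.

- **Lid shut:** the fingertips stopped at 0.1447 m against the 0.145 m of a shut lid. The last picture shows the lid flush, with no orange visible.
- **Surroundings:** in the last picture the canister and the things near it stand where they were, and the force on the tool was back to about zero. That picture was a crop around the pressed canister; I did not look again at the right-hand canister, mug, tea box or teaspoon, which the arm never went near.
- **Disagreement:** the raw two-view heights came out about 11 mm low on the two shut lids. I corrected the proud lid's height by that amount, and the press height confirmed it. The two views also placed the lid centre about 9 mm apart, so I used their mean; the close-up showed it good to within about 5 mm.

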